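# Unclamp a tested valve manifold and hold it level for inspection

### The job

The leak test is over: slide the orange-tabbed jaw of the test clamp fully open while the valve manifold stays seated, then grip the manifold and lift it straight up, without tipping it, until its foot is at least 10 cm above the bed it sat on. Finish holding it there in the gripper, steady and level above the open clamp, touching nothing else; do not put it down or let go. Leave the tray with its fittings and the other things on the bench where they are.

Things in the scene. Friction and masses are not known exactly. Their poses are not given: they have to be found in the camera images.
- manifold_mid (a point): Centre of the manifold's aluminium block, 36 (x) by 100 (y) by 50 (z) mm, on a foot 60 (x) by 100 (y) by 8 mm; 33 mm above the foot's underside, 25 mm below the block's top. Loose, 0.48 to 0.78 kg, stands in the clamp. Four blue stopcocks along y rise 23 mm above the block, to 16 mm from its middle in x. Grip its flat sides, closing along x. With its gauge it balances 15 mm from here towards +y.
- manifold_gauge (a point): Centre of the top of the round dark gauge with a white dial facing up, fixed to the manifold's +y end: 44 mm across, 20 mm thick, 77 mm along +y from the manifold_mid point and 13 mm above it. Same axes.
- nest (a point): Top of the clamp's bed, 12 mm above the bench, at the middle of the manifold's seat; clamp axes (x across the jaws, z up). Bolted down; dark steel base x -140 to 65, y -75 to 75 mm. Fixed jaw at x 33 to 45 mm; four brass pins at x +-16, y +-57.5 mm; none higher than 16 mm above the bed. The manifold sits with 2 to 4 mm of play a side, turned under 1 degree, gauge to +y.
- jaw (a joint): Travel of the sliding jaw in m: 0 closed over the manifold's foot, 0.042 fully open (end stop); grows as the jaw moves along the clamp's -x, away from the manifold. Starts at 0 to 0.005. Friction 4 N; stays where it is left. Closed, its lip overhangs the foot by 8 mm, so the manifold cannot be lifted; the lip's top is 17 mm above the bed.
- jaw_grip (a point): Grip point inside the orange tab standing on the sliding jaw, moves with it; clamp axes. The tab is 24 (x) by 16 (y) mm, 46 mm tall; the point is on its centre line, 42 mm above the bed and 18.5 mm below the tab's top; 67 mm along -x from the nest point when closed.
- tray: Bystander: green open tray, fixed, 150 by 190 mm, 35 mm high, origin at the centre of its underside.
- fitting_a: Bystander: loose brass fitting with a blue collar standing in the tray, 30 mm across, 46 mm tall, origin under its centre.
- fitting_b: Bystander: loose brass fitting with a red collar standing in the tray, 30 mm across, 46 mm tall, origin under its centre.
- bottle: Bystander: white plastic bottle, 64 mm across, 170 mm tall, origin under its centre.
- wrench: Bystander: wrench lying flat on the bench.
- loose_gauge: Bystander: steel gauge lying on its back, 60 mm across, 22 mm thick, brass stem along its -x to 58 mm from its centre, origin under the dial's centre.
- cup: Bystander: steel cup, 70 mm across, 70 mm tall, origin under its centre.

How it is judged:
On the way, in this order (a step that is already met when the one before it is completed fails the run):
1. the jaw is open while the manifold is still seated in the nest (value of joint jaw above 0.032 m and distance of manifold_mid from where it was at the start of the episode below 0.008 m and angle between manifold_mid's own z axis and vertical below 0.05 rad), for 0.2 s.
2. the manifold is lifted level, 95 mm clear of the bed, above the clamp (z of manifold_mid in the frame of nest above 0.128 m and angle between manifold_mid's own z axis and vertical below 0.12 rad and horizontal distance between manifold_mid and nest below 0.05 m), for 0.2 s.
At the end, for the whole second after the job is handed in: The manifold is held by the fingers (over 3 N) with its foot at least 95 mm above the clamp's bed, its centre within 50 mm of the nest's axis, tilted less than 0.12 rad (7 degrees), still (below 20 mm/s and 0.15 rad/s), not touching the clamp or the tray; the jaw is open by over 32 of its 42 mm (all of step 2 and value of joint jaw above 0.032 m and linear speed of manifold below 0.02 m/s and angular speed of manifold below 0.15 rad/s and contact force between manifold and the fingers above 3 N and contact force between manifold and clamp below 0.1 N and contact force between manifold and tray below 0.1 N); the arm keeps its last pose, push and grip.
It fails at once if a bystander is shifted by over 25 mm (distance of any of fitting_a, fitting_b, bottle, wrench, loose_gauge, cup from where it was at the start of the episode above 0.025 m).
It fails at once if the manifold is tipped by over 0.3 rad (angle between manifold_mid's own z axis and vertical above 0.3 rad).
It also fails if it takes over 43 s, if anything falls off the work surface, if the arm or the gripper's body presses on something with over 40 N, if the wrist force passes 120 N, or if a joint passes its speed limit or range.

### The arm

A 6-joint arm with a two-finger parallel gripper is mounted at the origin on the work surface. World frame = base frame: x ahead of the robot, y to its left, z up, the work surface at z = 0. Lengths are in m, angles in rad, forces in N, time in s.
With the tool pointing down it reaches from about 0.3 to 0.775 m from the base axis. Payload 14.6 kg.
Tool frame: the origin (TCP) lies midway between the tips of the shut fingers; the grasp point (between the pads) lies 19 mm behind it; z points along the fingers, y is the line along which they close (so a half turn about z gives the same grasp; the last joint's range is limited). The gripper opens to 85 mm and grips with 20 to 120 N. Pads are 22 mm wide; open, the fingers measure 114 mm over their backs; the gripper's body (76 mm by 85 mm) begins 54 mm behind the grasp point. The pads swing forward as they close: fully open they stand 13 mm farther back than shut.
Start: joints at [1.077, 0.3, 1.521, -0, 1.321, -0.067], TCP at [0.228, 0.501, 0.231] pointing down, gripper open.
Joint ranges: [-3.03, 3.03], [-0.79, 2.21], [0.23, 2.52], [-1.04, 4.18], [0, 3.07], [-2.55, 2.55]. Speed limits (rad/s): [2.22, 2.22, 2.57, 3.14, 3.14, 3.14].

### API

Orientations are given as a unit quaternion [w, x, y, z].
In Python, from workcell import env gives the robot as it stands.
- The arm moves only by the tool move_arm, never from a script. Its arguments are lists of equal length, an entry for each row: "jaw": the closure, from 0 (fully open) to 1 (shut); "slide": the shift along the world's x, y, z in mm, a list of three; "roll": the turn about the world's z in degrees. A call has 1 to 20 rows; each row is the pose to reach, as a shift and turn from the pose commanded when the call began; what a row does not reach only later rows make up. A row lasts 1/12 s, in which the tool goes at most 41.7 mm and 7.16 degrees, less where a joint would pass 70% of its speed; a pose out of reach is approached as far as the arm can. A call with a gripper value outside its range is refused whole. The fingers move at their own pace and stop on an object; the grip force is fixed at half the most. Time passes only in rows, so rows that repeat a pose let the fingers close. It gives the time, the measured TCP pose, the force, the opening and the grip force at its end, in the units of the state.
- env.read_state(): the state, without advancing time (a new reading comes with each control period).
- env.get_image(name): name is "scene" or "top" or "wrist"; returns (picture, depth): 480x640x3 uint8, red, green, blue; 480x640 float32, m along the optical axis (not along the pixel's ray), 0 where there is no reading.
- env.camera_params(name): a dict with "mtx" (3x3 intrinsics, pixels), "camera_from_world" (4x4, takes a point from world to camera coordinates). Camera axes: x right, y down, z forward; pixel columns grow to the right and rows downward; lengths in m; the calibration is good to about 2 mm. A picture is of the moment at which its call begins: read the wrist's pose just before it. camera_params takes no time and is no camera call; for the wrist camera it gives the pose at the moment of the call.
- env.close_job(): hands the job in; it is judged then, once.
The state is a dict: "time_s": time; "qpos": joint angles; "dq": joint speeds; "tau": joint torques, N m; "tool_pos": TCP position; "eef_rot": TCP orientation; "force": force on the tool from outside, world axes, zero at the start; "moment": the same for the moment, N m; "finger_gap": opening from 0.0 (shut) to 1.0 (fully open); "grasp_force": force on a finger pad.
Only numpy, scipy, OpenCV 4.12 (cv2) and the standard library are available. Lean on these libraries where they do the work, as an engineer would, in place of code of your own. Each camera call takes 0.05 s, during which the arm holds its last target. There are 200 camera calls.

## Working session

There is one attempt and no reset: what is moved stays moved. The work goes in short steps, Python scripts to look and compute and a tool call to move; the robot and the scene stay as the last step left them, time stands still between calls to the robot, and variables do not carry over. Pictures are saved under pics/ and viewed, at most 10 in all, crops included, and the job is handed in when it is done.

Besides the shell and the picture viewer there is one more tool, called after "Call:" by a JSON object that holds its "method" and its "body", one argument or row to a line. move_arm: Moves the arm, as the interface text tells. Its arguments: {"type":"object","properties":{"jaw":{"type":"array"},"slide":{"type":"array"},"roll":{"type":"array"}},"required":["jaw","slide","roll"]}

```bash
mkdir -p pics; ls; python3 - <<'E'
from workcell import env
import cv2,numpy as np
s=env.read_state(); print(s)
for n in ("top","scene"):
    im,d=env.get_image(n); cv2.imwrite(f"pics/{n}0.png",im[:,:,::-1]); np.savez(f"{n}0.npz",im=im,d=d,**env.camera_params(n))
    print(n,env.camera_params(n))
E
```

```text
pics
{'time_s': 0.0, 'qpos': array([ 1.07739111e+00,  3.00496820e-01,  1.52163551e+00, -1.45263354e-05,
        1.32072158e+00, -6.66259368e-02]), 'dq': array([ 0.0001354 , -0.00099369,  0.00202921,  0.00085696,  0.00092527,
        0.00112611]), 'tau': array([-9.38923440e-04, -5.43503165e+01, -3.61791193e+01, -1.07078117e-04,
        3.94023926e-03, -6.14752963e-06]), 'tool_pos': array([0.22756299, 0.50042894, 0.23068419]), 'eef_rot': array([-1.67525062e-04,  2.11772068e-01,  9.77318880e-01, -6.08010555e-04]), 'force': array([-0.3746668 ,  0.63673998,  0.91726992]), 'moment': array([-0.03079013,  0.01615539, -0.01984716]), 'grasp_force': 0.0, 'finger_gap': 0.9980113343767042}
top {'mtx': array([[555.7283912 ,   0.        , 316.26998555],
       [  0.        , 555.7283912 , 226.4420065 ],
       [  0.        ,   0.        ,   1.        ]]), 'camera_from_world': array([[-0.00500174, -0.99990286,  0.01300948, -0.00423342],
       [-0.9933924 ,  0.00347665, -0.11471465,  0.54436429],
       [ 0.11465828, -0.01349729, -0.9933133 ,  1.49867154],
       [ 0.        ,  0.        ,  0.        ,  1.        ]])}
scene {'mtx': array([[447.17623749,   0.        , 319.17134252],
       [  0.        , 447.17623749, 239.39362016],
       [  0.        ,   0.        ,   1.        ]]), 'camera_from_world': array([[-0.54821853,  0.83608444, -0.0204757 ,  0.32399824],
       [ 0.473566  ,  0.29015036, -0.83159366, -0.20697388],
       [-0.68934148, -0.46559165, -0.55500697,  1.43942551],
       [ 0.        ,  0.        ,  0.        ,  1.        ]])}
```

View pics/top0.png

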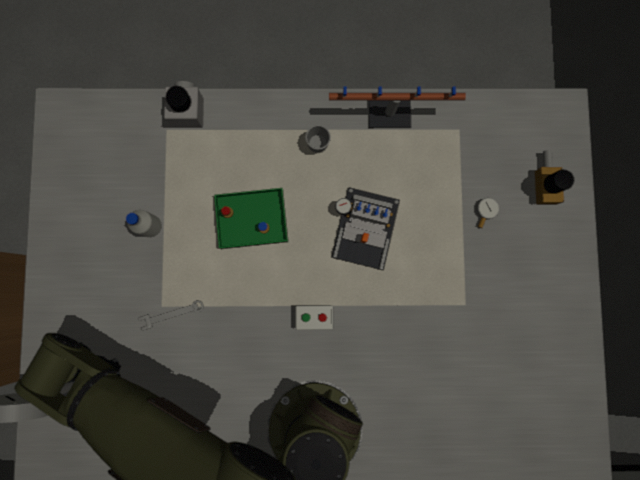

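View pics/scene0.png

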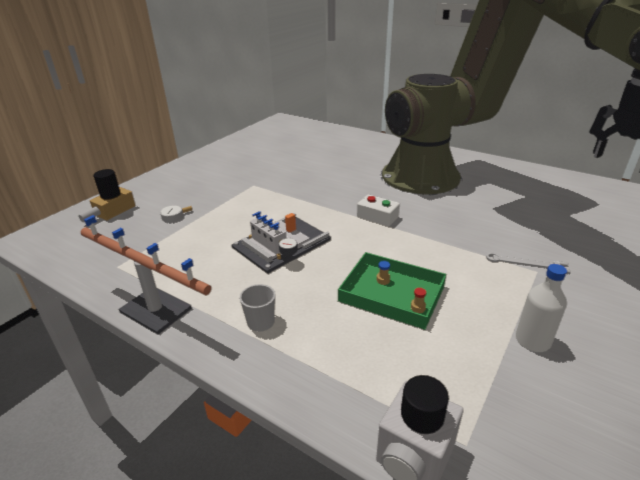

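Top view: the clamp is at about (365,228), the orange tab at (365,238), the gauge at (343,206) and the blue stopcocks around (372,211). The clamp is turned about -15° from the world axes. The scene view agrees. Next I'll measure.

```bash
cat > h.py <<'E'
import numpy as np,cv2
def ray(P,u,v,z):
    K,T=P['mtx'],P['camera_from_world']; R,t=T[:3,:3],T[:3,3]
    c=-R.T@t; d=R.T@np.linalg.solve(K,[u,v,1.]); return c+d*(z-c[2])/d[2]
def orange(im):
    h=cv2.cvtColor(im,cv2.COLOR_RGB2HSV); return cv2.inRange(h,(4,150,90),(16,255,255))
def blue(im):
    h=cv2.cvtColor(im,cv2.COLOR_RGB2HSV); return cv2.inRange(h,(105,120,50),(125,255,255))
def blobs(m,a=4):
    n,_,st,c=cv2.connectedComponentsWithStats(m); return [(st[i,4],*c[i]) for i in range(1,n) if st[i,4]>=a]
E
python3 - <<'E'
import numpy as np,cv2
from h import *
P=np.load('top0.npz'); im=P['im'].copy()
roi=np.zeros(im.shape[:2],np.uint8); roi[180:275,325:405]=255
for nm,f,z in (('orange',orange,.0725),('blue',blue,.093)):
    for b in blobs(f(im)&roi): print(nm,b,ray(P,b[1],b[2],z).round(4))
g=cv2.cvtColor(im,cv2.COLOR_RGB2GRAY)
# dark base outline
lab=cv2.cvtColor(im,cv2.COLOR_RGB2HSV); m=cv2.inRange(lab,(0,0,0),(180,255,110))&roi
cs,_=cv2.findContours(m,cv2.RETR_EXTERNAL,cv2.CHAIN_APPROX_NONE); c=max(cs,key=cv2.contourArea)
q=cv2.boxPoints(cv2.minAreaRect(c)); 
for p in q: print(p,ray(P,*p,.012).round(4))
cv2.imwrite('pics/crop.png',cv2.resize(im[170:280,320:410,::-1],None,fx=5,fy=5,interpolation=cv2.INTER_CUBIC))
E
```

```text
orange (np.int32(42), np.float64(364.92857142857144), np.float64(236.73809523809524)) [ 0.5114 -0.1361  0.0725]
blue (np.int32(19), np.float64(358.7368421052632), np.float64(206.31578947368422)) [ 0.5906 -0.1188  0.093 ]
blue (np.int32(21), np.float64(367.2857142857143), np.float64(208.71428571428572)) [ 0.5841 -0.1414  0.093 ]
blue (np.int32(19), np.float64(375.94736842105266), np.float64(211.26315789473685)) [ 0.5772 -0.1643  0.093 ]
blue (np.int32(18), np.float64(384.94444444444446), np.float64(213.38888888888889)) [ 0.5714 -0.1881  0.093 ]
[315.8764  255.20224] [ 0.4663 -0.0053  0.012 ]
[332.61237 182.67978] [ 0.6704 -0.0534  0.012 ]
[400.4607  198.33707] [ 0.6253 -0.2438  0.012 ]
[383.72473 270.85953] [ 0.4222 -0.1929  0.012 ]
```

View pics/crop.png

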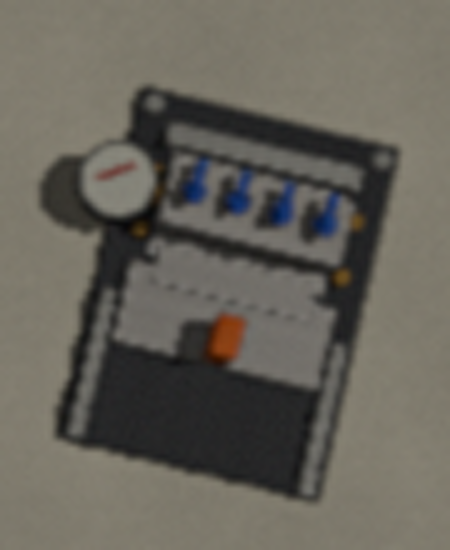

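Call:
{"method": "move_arm", "body": {
  "jaw": [0,0,0,0,0,0,0,0,0,0,0,0,0,0,0,0,0,0,0,0],
  "slide": [
    [15,-34,2],
    [30,-68,4],
    [47,-106,7],
    [64,-144,9],
    [81,-182,11],
    [98,-220,14],
    [115,-258,16],
    [132,-296,19],
    [149,-334,21],
    [166,-372,23],
    [183,-410,26],
    [200,-448,28],
    [217,-486,30],
    [233,-522,32],
    [248,-556,34],
    [261,-585,36],
    [272,-610,38],
    [280,-627,39],
    [284,-637,40],
    [284,-637,40]
  ],
  "roll": [0.5,1,1.5,2,2.5,3,3.5,4,4.5,5,5.5,6,6.5,7,7.5,8,8.5,9,9.5,9.5]
}}

```text
time_s: 1.77
tool_pos: [0.5119, -0.1377, 0.2708]
eef_rot: [-0.0, 0.131, 0.991, 0.0]
force: [-0.6, -0.1, 0.4]
finger_gap: 1.002
grasp_force: 0.0
```

```bash
python3 - <<'E'
from workcell import env
import cv2,numpy as np
from h import *
s=env.read_state(); print(s['time_s'],s['tool_pos'],s['eef_rot'],s['qpos'],s['force'])
p=env.camera_params("wrist"); im,d=env.get_image("wrist"); cv2.imwrite("pics/w1.png",im[:,:,::-1]); np.savez("w1.npz",im=im,d=d,**p)
print(p)
for nm,f,z in (('orange',orange,.0725),('blue',blue,.093)):
    for b in blobs(f(im),60): print(nm,np.round(b,1),ray(p,b[1],b[2],z).round(4))
E
```

```text
1.7667 [ 0.51187501 -0.13765348  0.27081163] [-4.13348606e-04  1.30705306e-01  9.91421177e-01  3.42312795e-05] [-3.31763469e-01  2.27415459e-01  1.51994413e+00 -9.92326675e-05
  1.39505682e+00 -1.64038167e+00] [-0.59531918 -0.13945952  0.42556511]
{'mtx': array([[353.32336748,   0.        , 323.14911878],
       [  0.        , 353.32336748, 241.87249368],
       [  0.        ,   0.        ,   1.        ]]), 'camera_from_world': array([[ 2.58312842e-01,  9.66061191e-01, -5.01189731e-04,
         5.08942764e-04],
       [ 9.18852573e-01, -2.45529579e-01,  3.08909655e-01,
        -5.57205304e-01],
       [ 2.98302573e-01, -8.02558505e-02, -9.51091254e-01,
         2.52527353e-01],
       [ 0.00000000e+00,  0.00000000e+00,  0.00000000e+00,
         1.00000000e+00]])}
orange [343.  323.2 211.9] [ 0.5132 -0.1376  0.0725]
blue [498.  593.1 168.8] [0.5327 0.1058 0.093 ]
blue [157.  288.5 288. ] [ 0.5743 -0.1896  0.093 ]
blue [169.  312.3 287.7] [ 0.5801 -0.1667  0.093 ]
blue [170.  336.1 287.5] [ 0.5859 -0.1439  0.093 ]
blue [174.  359.8 287.1] [ 0.5916 -0.1211  0.093 ]
```

View pics/w1.png

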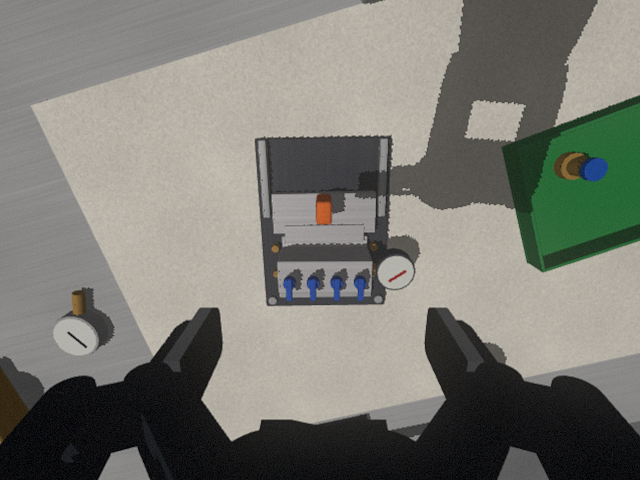

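The wrist view shows the tab at (323,212), the four blue stopcocks along row 288 and the gauge at (396,271). The jaw is closed. I'll refine with depth.

```bash
cat >> h.py <<'E'
def cloud(P):
    K,T=P['mtx'],P['camera_from_world']; d=P['d']; v,u=np.indices(d.shape)
    pc=np.stack([(u-K[0,2])*d/K[0,0],(v-K[1,2])*d/K[1,1],d],-1)
    return (pc-T[:3,3])@T[:3,:3]
E
python3 - <<'E'
import numpy as np
from h import *
P=np.load('w1.npz'); W=cloud(P); im=P['im']
a=np.radians(-14.2); ex=np.array([np.cos(a),np.sin(a)]); ey=np.array([-ex[1],ex[0]])
o=W[orange(im)>0]; o=o[abs(o[:,0]-.513)<.03]; print('tab z max',np.percentile(o[:,2],95)); t=o[o[:,2]>.069]
print('tab top',t.mean(0), np.ptp(t[:,:2]@ex),np.ptp(t[:,:2]@ey))
roi=W[225:310,262:385].reshape(-1,3); c=np.array([.5829,-.155])
l=(roi[:,:2]-c); X,Y,Z=l@ex,l@ey,roi[:,2]
m=(abs(Z-.070)<.003)&(abs(X)<.03)&(abs(Y)<.06)
pct=lambda v:np.percentile(v,[1,99]).round(4)
print('block',m.sum(),pct(X[m]),pct(Y[m]),'z',np.median(Z[m]))
r=cv2.minAreaRect((roi[m][:,:2]*1000).astype(np.float32)); print('rect',r)
h=cv2.cvtColor(im,cv2.COLOR_RGB2HSV); g=cv2.inRange(h,(0,0,140),(180,60,255)); G=W[250:292,376:416]; gm=(G[...,2]>.052)&(G[...,2]<.064)
print('gauge',gm.sum(),G[gm].mean(0),(G[gm].max(0)+G[gm].min(0))/2)
E
```

```text
tab z max 0.07223857211236176
tab top [ 0.5135136  -0.1376045   0.07102341] 0.022641098350476896 0.015011758733708946
block 2286 [-0.0194  0.0158] [-0.0485  0.0493] z 0.06889597857794574
rect ((581.1072998046875, -154.31057739257812), (100.04217529296875, 36.4560432434082), 74.63362884521484)
gauge 1181 [ 0.59978338 -0.08005705  0.05703699] [ 0.60094371 -0.08011891  0.05578015]
```

Call:
{"method": "move_arm", "body": {
  "jaw": [0,0,0,0,0,0,0,0,0,0,1,1,1,1,1,1,1,1,1,1],
  "slide": [
    [2,0,-25],
    [2,0,-60],
    [2,0,-95],
    [2,0,-130],
    [2,0,-160],
    [2,0,-185],
    [2,0,-205],
    [2,0,-220],
    [2,0,-233],
    [2,0,-233],
    [2,0,-233],
    [2,0,-233],
    [2,0,-233],
    [2,0,-233],
    [2,0,-233],
    [2,0,-233],
    [2,0,-233],
    [2,0,-233],
    [2,0,-233],
    [2,0,-233]
  ],
  "roll": [0,0,0,0,0,0,0,0,0,0,0,0,0,0,0,0,0,0,0,0]
}}

```text
time_s: 3.48
tool_pos: [0.5137, -0.1377, 0.039]
eef_rot: [0.0, 0.13, 0.992, -0.001]
force: [-3.8, -11.6, 6.3]
finger_gap: 0.181
grasp_force: 59.5
```

Call:
{"method": "move_arm", "body": {
  "jaw": [1,1,1,1,1,1,1,1,1,1,1,1],
  "slide": [
    [-4,1,0],
    [-8,2,0],
    [-12,3,0],
    [-16,4,0],
    [-20,5,0],
    [-24,6,0],
    [-28,7.5,0],
    [-32,8.5,0],
    [-36,9.5,0],
    [-39,10.5,0],
    [-40,11,0],
    [-40,11,0]
  ],
  "roll": [0,0,0,0,0,0,0,0,0,0,0,0]
}}

```text
time_s: 4.48
tool_pos: [0.4749, -0.1279, 0.0391]
eef_rot: [0.002, 0.13, 0.992, -0.002]
force: [5.1, -24.0, -5.9]
finger_gap: 0.177
grasp_force: 59.5
```

Call:
{"method": "move_arm", "body": {
  "jaw": [0.5,0,0,0,0,0,0,0,0,0,0,0,0],
  "slide": [
    [0,0,0],
    [0,0,0],
    [0,0,0],
    [0,0,0],
    [0,0,0],
    [0,0,0],
    [0,0,20],
    [0,0,55],
    [0,0,90],
    [0,0,125],
    [0,0,150],
    [0,0,170],
    [0,0,170]
  ],
  "roll": [0,0,0,0,0,0,0,0,0,0,0,0,0]
}}

```text
time_s: 5.57
tool_pos: [0.4749, -0.1257, 0.2125]
eef_rot: [0.003, 0.13, 0.992, -0.001]
force: [-0.0, 0.7, 1.2]
finger_gap: 0.999
grasp_force: 0.0
```

Call:
{"method": "move_arm", "body": {
  "jaw": [0,0,0,0,0,0,0,0,0,0,0,0,0,0,0,0,0],
  "slide": [
    [5,0,5],
    [12,-1,10],
    [20,-2,15],
    [28,-3,20],
    [36,-4,25],
    [45,-5,30],
    [54,-6,35],
    [63,-7,40],
    [72,-8,45],
    [81,-9,50],
    [90,-10,55],
    [98,-11,58],
    [105,-12,60],
    [110,-12,60],
    [112,-12,60],
    [112,-12,60],
    [112,-12,60]
  ],
  "roll": [-3,-9,-15,-22,-29,-36,-43,-50,-57,-64,-71,-77,-83,-87,-90,-90,-90]
}}

```text
time_s: 6.98
tool_pos: [0.5855, -0.1372, 0.2675]
eef_rot: [-0.0, 0.793, 0.61, -0.0]
force: [0.2, -0.4, 0.2]
finger_gap: 1.004
grasp_force: 0.0
```

```bash
python3 - <<'E'
from workcell import env
import cv2,numpy as np
from h import *
s=env.read_state(); print(s['time_s'],s['tool_pos'],s['eef_rot'],s['qpos'],s['force'])
p=env.camera_params("wrist"); im,d=env.get_image("wrist"); cv2.imwrite("pics/w2.png",im[:,:,::-1]); p=dict(p,im=im,d=d); np.savez("w2.npz",**p)
W=cloud(p)
o=W[orange(im)>0]; o=o[(np.linalg.norm(o[:,:2]-[.474,-.127],axis=1)<.03)&(o[:,2]>.069)]; print('tab',len(o),o.mean(0) if len(o) else 0)
r=W.reshape(-1,3); m=(abs(r[:,2]-.070)<.003)&(np.linalg.norm(r[:,:2]-[.581,-.154],axis=1)<.06)
print('block',m.sum(),cv2.minAreaRect((r[m][:,:2]*1000).astype(np.float32)))
for b in blobs(blue(im),60): print('blue',np.round(b,1),ray(p,b[1],b[2],.093).round(4))
E
```

```text
6.9833 [ 0.58553245 -0.13720957  0.26745406] [-4.95812782e-04  7.92512574e-01  6.09855279e-01 -3.36994742e-04] [-2.91089139e-01  3.93484152e-01  1.31224645e+00  3.25036363e-05
  1.43706061e+00 -3.20533768e-02] [ 0.20890322 -0.42114305  0.23978786]
tab 307 [ 0.47720806 -0.12774848  0.07089524]
block 2393 ((582.7431640625, -154.2682342529297), (99.1643295288086, 35.92961883544922), 75.35908508300781)
blue [205.  325.9 197.3] [ 0.5939 -0.1196  0.093 ]
blue [200.  326.3 222.5] [ 0.5884 -0.1424  0.093 ]
blue [185.  326.3 246.8] [ 0.5824 -0.1653  0.093 ]
blue [127.  327.1 271.2] [ 0.5768 -0.1897  0.093 ]
```

View pics/w2.png

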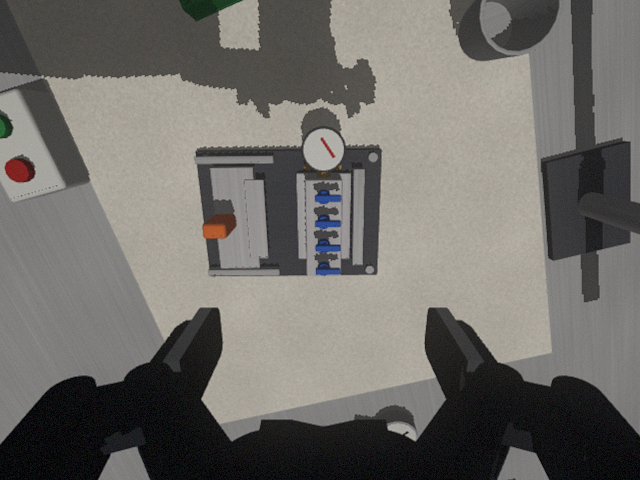

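The jaw is open by about 40 mm. The block is centred at (0.583,-0.154) and lines up with the gripper. Now descending to grip over the balance point.

Call:
{"method": "move_arm", "body": {
  "jaw": [0,0,0,0,0,0,0,0,0,0,0,0.3,0.5,0.7,1,1,1,1,1,1],
  "slide": [
    [0,-2.5,-20],
    [0,-2.5,-55],
    [0,-2.5,-90],
    [0,-2.5,-125],
    [0,-2.5,-155],
    [0,-2.5,-180],
    [0,-2.5,-200],
    [0,-2.5,-215],
    [0,-2.5,-227],
    [0,-2.5,-234],
    [0,-2.5,-236],
    [0,-2.5,-236],
    [0,-2.5,-236],
    [0,-2.5,-236],
    [0,-2.5,-236],
    [0,-2.5,-236],
    [0,-2.5,-236],
    [0,-2.5,-236],
    [0,-2.5,-236],
    [0,-2.5,-236]
  ],
  "roll": [0,0,0,0,0,0,0,0,0,0,0,0,0,0,0,0,0,0,0,0]
}}

```text
time_s: 8.7
tool_pos: [0.586, -0.1399, 0.0332]
eef_rot: [0.0, 0.793, 0.609, 0.0]
force: [-2.0, 0.3, 5.3]
finger_gap: 0.41
grasp_force: 62.4
```

Call:
{"method": "move_arm", "body": {
  "jaw": [1,1,1,1,1,1,1,1,1,1,1,1,1,1,1,1,1,1,1,1],
  "slide": [
    [0,0,2],
    [0,0,5],
    [0,0,10],
    [0,0,16],
    [0,0,23],
    [0,0,31],
    [0,0,40],
    [0,0,49],
    [0,0,58],
    [0,0,67],
    [0,0,76],
    [0,0,85],
    [0,0,93],
    [0,0,100],
    [0,0,106],
    [0,0,111],
    [0,0,114],
    [0,0,115],
    [0,0,115],
    [0,0,115]
  ],
  "roll": [0,0,0,0,0,0,0,0,0,0,0,0,0,0,0,0,0,0,0,0]
}}

```text
time_s: 10.37
tool_pos: [0.5855, -0.1398, 0.1469]
eef_rot: [-0.0, 0.793, 0.609, -0.0]
force: [-0.2, 0.1, -6.3]
finger_gap: 0.413
grasp_force: 60.8
```

```bash
python3 - <<'E'
from workcell import env
import cv2,numpy as np
from h import *
s=env.read_state(); print(s['time_s'],s['tool_pos'],s['force'],s['moment'],s['grasp_force'],s['finger_gap'])
im,d=env.get_image("scene"); cv2.imwrite("pics/s3.png",cv2.resize(im[130:300,190:390,::-1],None,fx=3.5,fy=3.5))
p=dict(env.camera_params("scene"),im=im,d=d); W=cloud(p)
for b in blobs(blue(im),8):
    u,v=int(b[1]),int(b[2]); print(np.round(b,1),W[v,u].round(4))
E
```

```text
10.3667 [ 0.58552598 -0.13980423  0.14690757] [-0.2176479   0.12314951 -6.28961085] [ 0.00389643  0.02724619 -0.01472527] 60.799498558044434 0.4127527589272216
[ 63.  269.3 180.4] [ 0.5979 -0.1207  0.2044]
[ 74.   89.8 219.8] [ 0.8851 -0.3525  0.1811]
[ 68.  117.8 232.6] [ 0.8857 -0.2623  0.1809]
[ 70.  152.2 248. ] [ 0.8843 -0.1642  0.1787]
[ 74.  186.7 263.9] [ 0.8858 -0.0739  0.1813]
[ 78.  383.9 264.8] [0.5472 0.1383 0.0467]
[248.  556.  271.6] [0.5619 0.4576 0.1674]
```

View pics/s3.png

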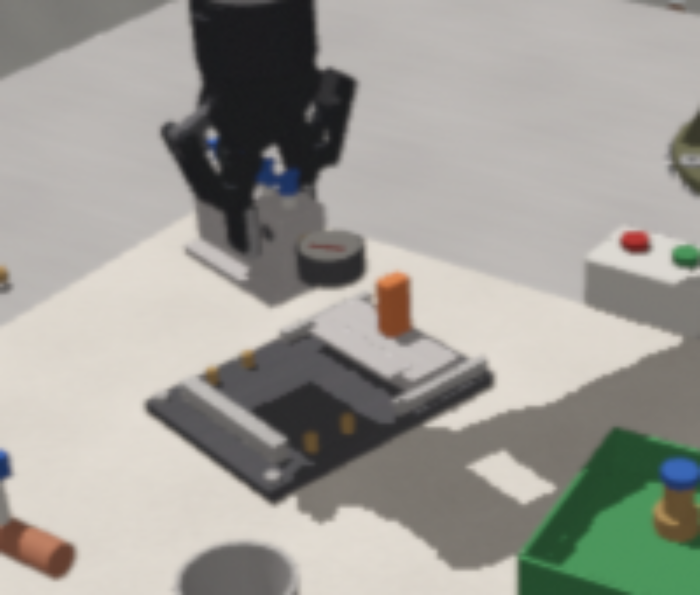

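The manifold hangs level in the gripper, about 114 mm above the bed and clear of the open clamp (orange tab at crop (394,305)). The moment on the wrist is close to zero. Handing in.

```bash
python3 -c "
from workcell import env
print(env.close_job())"
```

```text
the job is handed in; nothing more can be done
None
```

I slid the jaw about 40 mm open with the manifold seated, then lifted the manifold straight up about 114 mm. I handed it in held level and steady above the open clamp; no verdict came back.

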